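# Index the blue-capped vial to the reader

### The job

The blue-capped vial on the turntable is the next sample to be read: work the red-handled lever, pushing it full strokes counter-clockwise and letting it spring back, until that vial stands right in front of the reader (the dark block with the yellow pointer), upright in its pocket, and leave the lever sprung back home. Each full stroke advances the turntable by one pocket and the lever cannot bring it back, so count the strokes; move it with the lever only and do not touch the turntable or the blue-capped vial.

Things in the scene. Friction and masses are not known exactly. Their poses are not given: they have to be found in the camera images.
- turntable: Dark grey turntable, 160 mm across, top face 46 mm above the table, with eight light grey square pockets (31 mm outside, walls up to 74 mm) every 45 degrees on a circle of 58 mm radius. Origin: on its vertical axis at table height. It turns counter-clockwise seen from above, one pocket (45 degrees) per full lever stroke, and stays where it is left.
- lever (a joint): Steel lever on the turntable's axis. 0 = home (spring return), grows counter-clockwise from above to the end stop at 0.873 rad. After 5 degrees of play the ratchet takes the turntable along: one pocket at the end stop. Let go, it swings home by itself in 1 s and the turntable stays. Pushing the handle takes 4 to 5 N. At home it points 105 degrees clockwise of the ray from the axis to the reader.
- knob (a point): Centre of the top of the lever's upright red handle: a cylinder 26 mm across, red from 47 to 105 mm above the table, 145 mm from the turntable's axis. Moves with the lever. Push it from its clockwise side, for instance with closed fingers. Vials and caps reach 114 mm above the table but stay within 71 mm of the axis.
- vial_blue: Round sample vial with a blue cap, 25 mm across, 68 mm tall, 30 g, standing loose in a pocket of the turntable. Origin: centre of its underside, 46 mm above the table when seated. It starts two, three or four pockets clockwise of the reader. Vials with orange, green and white caps stand in other pockets.
- port (a point): The reading place: the middle of the pocket floor in front of the reader, 58 mm from the turntable's axis and 46 mm above the table. The reader is a dark fixed block, 46 mm wide and 74 mm tall with a yellow pointer on top, 102 to 132 mm from the axis, on the same ray. This point does not turn with the turntable.
There are look-alikes about, which are no part of the job. Leave any pink or purple look-alike of the vial_blue alone.

How it is judged:
At the end, for the whole second after the job is handed in: The blue-capped vial stands upright (within 11 degrees), seated in its pocket, its axis within 12 mm of the reading place; the lever is back home (below 0.1 rad) and the turntable is at rest (horizontal distance between vial_blue and port below 0.012 m and height (world z) of vial_blue below 0.052 m and angle between vial_blue's own z axis and vertical below 0.2 rad and value of joint lever below 0.1 rad and angular speed of turntable below 0.1 rad/s); the robot touches nothing.
It fails at once if the robot touches the turntable (it is to be moved by the lever only) (contact force between any of the arm, the fingers and turntable above 1 N).
It fails at once if the robot touches the blue-capped vial (contact force between any of the arm, the fingers and vial_blue above 0.5 N).
It also fails if it takes over 58 s, if anything falls off the work surface, if the arm or the gripper's body presses on something with over 40 N, if the wrist force passes 120 N, or if a joint passes its speed limit or range.

### The arm

A 7-joint arm with a two-finger parallel gripper is mounted at the origin on the work surface. World frame = base frame: x ahead of the robot, y to its left, z up, the work surface at z = 0. Lengths are in m, angles in rad, forces in N, time in s.
With the tool pointing down it reaches from about 0.425 to 0.925 m from the base axis. Payload 6.8 kg.
Tool frame: the origin (TCP) lies midway between the tips of the shut fingers; the grasp point (between the pads) lies 19 mm behind it; z points along the fingers, y is the line along which they close (so a half turn about z gives the same grasp; the last joint's range is limited). The gripper opens to 85 mm and grips with 20 to 120 N. Pads are 22 mm wide; open, the fingers measure 114 mm over their backs; the gripper's body (76 mm by 85 mm) begins 54 mm behind the grasp point. The pads swing forward as they close: fully open they stand 13 mm farther back than shut.
Start: joints at [1.003, 0.477, 0.022, 1.555, -0.011, 1.109, -0.083], TCP at [0.3, -0.605, 0.231] pointing down, gripper open.
Joint ranges: [-2.96, 2.96], [-0.34, 2.1], [-1.41, 1.46], [0.24, 2.44], [-1.37, 4.51], [0.17, 1.92], [-2.96, 2.96]. Speed limits (rad/s): [2.39, 2.39, 3.14, 3.14, 3.14, 3.14, 3.14].

### API

Orientations are given as a rotation vector (axis times angle).
In Python, from cell import robot, hand, ik, status, vision gives the robot as it stands. Calls block until the motion is done:
- robot.reach(position, orientation): joint-space move of the TCP to a pose.
- robot.servo_line(position, ori=None, v=0.15, stop_force=None): straight line of the TCP; ori=None keeps the orientation; v is the mean speed in m/s. With stop_force (N) it stops when the force on the tool has changed by that much, and returns True; else False.
- robot.set_joints(angles): joint-space move.
- hand.gripper_to(opening, force=None): opening from 0.0 (shut) to 1.0 (fully open); force is the grip in N (None keeps the last); returns when the fingers have stopped.
- robot.hold(seconds).
- ik(position, orientation): joint angles nearest the present ones, or None.
- status.observe(): the state.
- vision.read_camera(name): name is "side" or "top"; returns a dict with "color" (400x640x3 uint8, red, green, blue), "fx", "fy", "cx", "cy" (pixels), "k1" (the pictures are not rectified: a ray, as slopes to the right and down, at radius r is drawn at 1 + k1 r^2 times it, then the intrinsics apply), "rvec" (rotation vector, rad) and "tvec" (3), from world to camera coordinates, as OpenCV has them. Camera axes: x right, y down, z forward; pixel columns grow to the right and rows downward; lengths in m; the calibration is good to about 2 mm. A picture is of the moment at which its call begins. There is no depth.
A pose or a line that the arm cannot do raises robot.MotionError and nothing moves.
- robot.sign_off(): hands the job in; it is judged then, once.
Trained networks look in the newest picture that a camera, given by its name, has taken for a name from the list of things; names that differ only in an ending like _2 or _b are one class to them, and where a whole thing is asked for, a point or a joint stands for the part that bears it (a point fixed in the world has none). Each returns a list of dicts, best first, with "confidence" (0 to 1); they miss things now and then, are a little off and sometimes report something else, mostly with a low value. They report only what shows in the picture. A call takes as long as a camera call. They do not tell look-alikes from the thing itself.
- vision.trace(query, camera): "mask" (400x640 bool, what is visible of it).
- vision.mark_of(query, camera): "at" ([x, y, z] in m, in world coordinates, good to about 4 mm: a listed point, or the origin of a listed thing).
The state is a dict: "t": time; "joint_pos": joint angles; "joint_vel": joint speeds; "joint_torque": joint torques, N m; "ee_pos": TCP position; "tool_rot": TCP orientation; "force": force on the tool from outside, world axes, zero at the start; "ft_torque": the same for the moment, N m; "finger_gap": opening from 0.0 (shut) to 1.0 (fully open); "grip_force": force on a finger pad.
Only numpy, scipy, OpenCV 4.12 (cv2) and the standard library are available. Lean on these libraries where they do the work, as an engineer would, in place of code of your own. Each camera call takes 0.05 s, during which the arm holds its last target. There are 200 camera calls.

## Working session

There is one attempt and no reset: what is moved stays moved. The work goes in short steps, each a Python script; the robot and the scene stay as the last script left them, time stands still between calls to the robot, and variables do not carry over. Pictures are saved under pics/ and viewed, at most 10 in all, crops included, and the job is handed in when it is done.

```bash
mkdir -p pics; python3 - <<'E'
from cell import robot, hand, ik, status, vision
import cv2
for c in ("top","side"):
    im=vision.read_camera(c); cv2.imwrite(f"pics/{c}0.png",im["color"][:,:,::-1])
    for q in ("turntable","knob","vial_blue","port"):
        try:
            for r in vision.mark_of(q,c)[:4]: print(c,q,r["at"],r["confidence"])
        except Exception as e: print(c,q,e)
s=status.observe();print(s["t"],s["ee_pos"],s["tool_rot"])
E
```

```text
top turntable [0.569, 0.0651, 0.0001] 0.76
top knob [0.5356, -0.0746, 0.1063] 0.6
top vial_blue [0.4065, -0.0406, 0.0017] 0.59
top vial_blue [0.5961, -0.1376, 0.0016] 0.58
top vial_blue [0.5738, 0.0054, 0.0468] 0.49
top port [0.6251, 0.0632, 0.0443] 0.6
side turntable [0.5738, 0.0633, 0.0001] 0.61
side knob [0.5405, -0.0795, 0.1049] 0.86
side vial_blue [0.7342, -0.0002, -0.0016] 0.85
side vial_blue [0.5761, 0.0066, 0.0437] 0.84
side vial_blue [0.5911, -0.1356, -0.0051] 0.75
side vial_blue [0.4062, -0.0432, 0.0018] 0.57
side port [0.6295, 0.0638, 0.0456] 0.58
0.5 [ 0.29954885 -0.60488789  0.23126787] [-3.05887072e+00 -7.15947999e-01  7.14981724e-06]
```

View pics/top0.png

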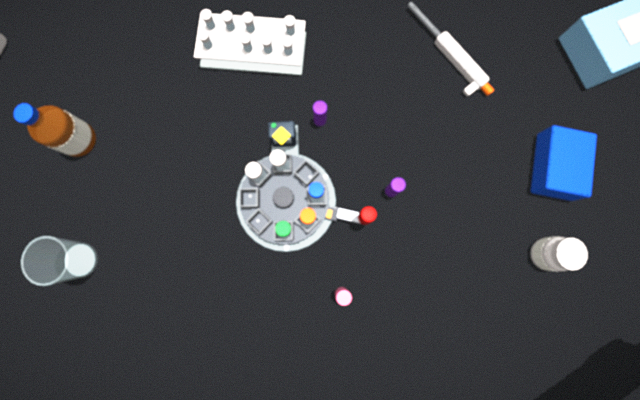

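View pics/side0.png

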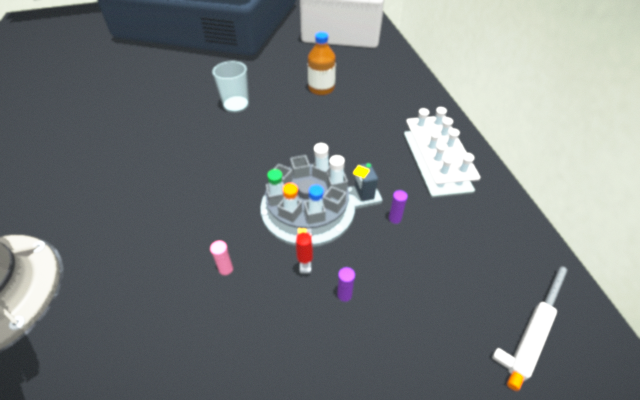

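The top picture (up is +x, right is −y) shows the turntable axis at about (284,198), the reader at (282,133) and the red knob at (368,215). The side picture agrees with this.

Things that could be taken for the vial:
- Blue cap in a pocket at (316,190).
- Purple vials at (320,108) and (397,186).
- Pink vial at (343,297).
- Bottle with a blue cap at (25,113).

I choose (316,190). The vial is at −90° from the axis and the reader is at about 0°, so it needs 2 strokes. I'll check that in a crop and test the IK.

```bash
cat > h.py <<'E'
from cell import robot, hand, ik, status, vision
import numpy as np, cv2
AX=np.array([0.5714,0.0640]); R=0.145; HOME=np.radians(-104.2)
def pose(q, gap=0.0, z=0.075):
    """TCP pose whose leading side face is 'gap' m clockwise of the knob's surface, lever at q rad"""
    t=HOME+q; e=np.array([np.cos(t),np.sin(t)]); n=np.array([-e[1],e[0]])
    p=AX+R*e-(0.024+gap)*n; psi=t+np.pi/2        # tool x along the push
    return np.array([*p,z]), np.pi*np.array([np.cos(psi/2),np.sin(psi/2),0])
E
python3 - <<'E'
from h import *
c=cv2.imread("pics/top0.png")[110:270,210:430]
cv2.imwrite("pics/crop.png",cv2.resize(c,None,fx=3.6,fy=3.6,interpolation=cv2.INTER_CUBIC))
for q in (0,.3,.6,.873): print(pose(q), ik(*pose(q)))
print(ik(*pose(0,.02,.2)))
E
```

```text
(array([ 0.51256374, -0.0706822 ,  0.075     ]), array([ 3.11750273, -0.38830549,  0.        ])) [ 0.09067005  0.43652377 -0.09121625  2.05300682  0.06329482  0.65462399
 -1.86090178]
(array([ 0.55499289, -0.08205412,  0.075     ]), array([3.14052418, 0.08192855, 0.        ])) [ 0.15130311  0.49485969 -0.14723599  1.94846147  0.10763505  0.70566823
 -1.57917635]
(array([ 0.59888763, -0.08037947,  0.075     ]), array([3.09301623, 0.55032265, 0.        ])) [ 0.19724854  0.55645284 -0.2213685   1.84015462  0.16857961  0.76313305
 -1.33259201]
(array([ 0.63679748, -0.06762131,  0.075     ]), array([2.98936003, 0.96609058, 0.        ])) [ 0.20897725  0.61006079 -0.27647087  1.7467806   0.21666303  0.81462201
 -1.115049  ]
[ 0.1827537   0.23198329 -0.20225565  1.99400062  0.05803798  0.92098652
 -1.86799799]
```

View pics/crop.png

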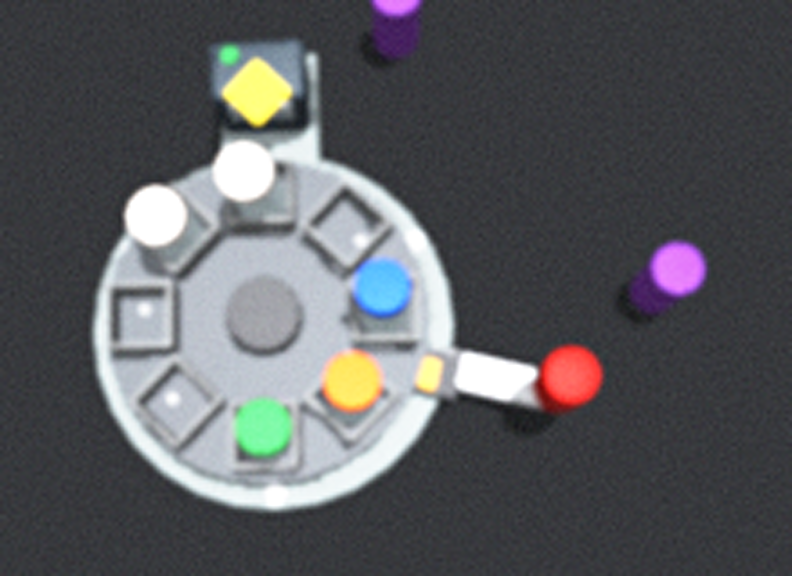

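The crop confirms it. The reader's pocket holds a white cap, the next pocket clockwise (345,230) is empty, and the blue cap (382,290) is two pockets from the reader. I'll make the first stroke and check it.

```bash
cat >> h.py <<'E'
def stroke():
    f0=status.observe()["force"].copy()
    for q in (0.1,0.3,0.5,0.7):
        if robot.servo_line(*pose(q),v=0.08,stop_force=25): print("early stop",q,status.observe()["force"]-f0); return False
    print("mid force",(status.observe()["force"]-f0).round(1))
    hit=robot.servo_line(*pose(0.95),v=0.04,stop_force=10)
    s=status.observe(); d=s["ee_pos"][:2]-AX
    print("hit",hit,"F",(s["force"]-f0).round(1),"lever~",np.arctan2(d[1],d[0])+np.arctan2(.024,R)-HOME,"t",s["t"])
    return hit
def back():
    for q in (0.6,0.3,0.0): robot.servo_line(*pose(q),v=0.12)
    robot.servo_line(*pose(0,.025),v=0.12)
E
python3 - <<'E'
from h import *
hand.gripper_to(0.0)
robot.reach(*pose(0,.025,.22)); robot.servo_line(*pose(0,.025),v=0.12)
print(status.observe()["t"])
stroke()
im=vision.read_camera("top")["color"]
cv2.imwrite("pics/s1.png",cv2.resize(im[110:270,210:430,::-1],None,fx=3,fy=3))
for r in vision.mark_of("knob","top")[:1]: print(r)
E
```

```text
4.6833
mid force [-0.6 -2.7 -1.7]
hit True F [-0.7 -2.8  1.7] lever~ 0.8887916857924829 t 7.6167
{'at': [0.6267, 0.0603, 0.0446], 'confidence': 0.52}
```

View pics/s1.png

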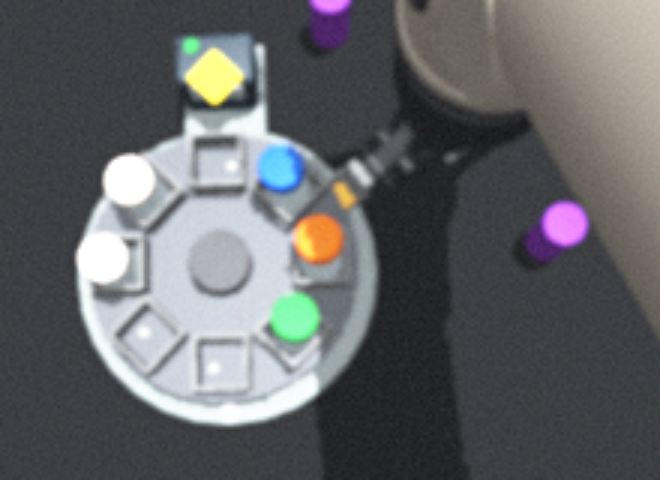

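The picture shows the blue cap one pocket short of the reader, at crop (280,167), with the pockets square to the reader. The stroke was full. Next is the second one.

```bash
python3 - <<'E'
from h import *
back(); robot.hold(1.0)
stroke(); back()
p,o=pose(0,.04); robot.servo_line(p,o,v=0.1); p[2]=.25; robot.servo_line(p,v=0.15)
robot.reach([0.3,-0.605,0.231],[-3.0589,-0.7159,0])
for c in ("top","side"):
    im=vision.read_camera(c)["color"]
    y,x=(110,210) if c=="top" else (120,230)
    cv2.imwrite(f"pics/f_{c}.png",cv2.resize(im[y:y+160,x:x+220,::-1],None,fx=3,fy=3))
    for q in ("knob","vial_blue","port"):
        for r in vision.mark_of(q,c)[:4]: print(c,q,r["at"],r["confidence"])
print(status.observe()["t"])
E
```

```text
mid force [-0.  -0.6 -2.5]
hit True F [-1.7 -0.2  0.2] lever~ 0.8885691331450847 t 13.5417
top knob [0.5378, -0.0751, 0.1065] 0.88
top vial_blue [0.5935, -0.137, -0.0024] 0.84
top vial_blue [0.6296, 0.0645, 0.0439] 0.8
top vial_blue [0.5651, 0.0644, 0.0039] 0.74
top port [0.6257, 0.0594, 0.0466] 0.79
side knob [0.5418, -0.0768, 0.1032] 0.88
side vial_blue [0.7322, 0.0013, 0.0021] 0.94
side vial_blue [0.4037, -0.0408, -0.0005] 0.9
side vial_blue [0.5959, -0.1347, -0.0038] 0.56
side port [0.6298, 0.062, 0.0422] 0.57
19.5083
```

View pics/f_top.png

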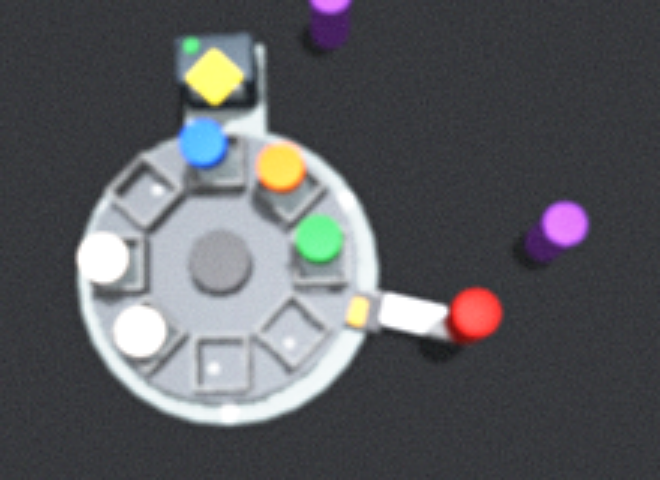

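View pics/f_side.png

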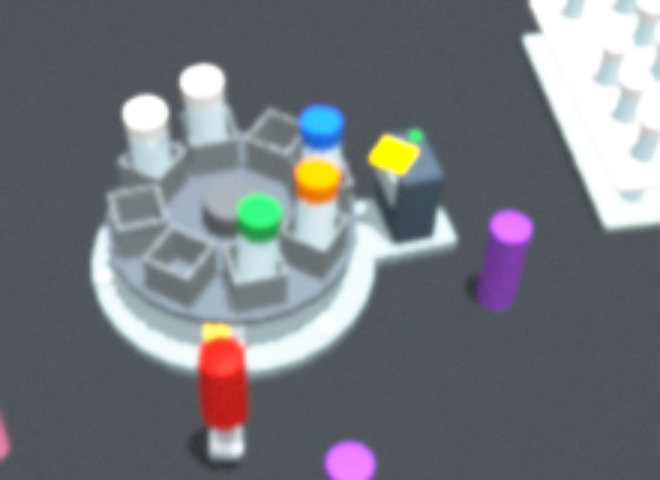

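The blue cap now stands in front of the reader, at (203,142) in the top crop and upright at (322,125) in the side crop. The lever is home at (475,314), and the measured vial position is within about 5 mm of the port.

```bash
python3 -c "
from h import *
print(robot.sign_off())"
```

```text
the job is handed in; nothing more can be done
None
```

Two full lever strokes put the blue-capped vial upright in front of the reader, the lever is back home, the arm is clear, and the job is handed in; `sign_off` gave no verdict.

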